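Shelve a bottle carrier in the corner of the counter tray

TASK

Put the carrier of six orange juice bottles away in the counter tray: push it in under the steel rail until it sits square and flush in the corner, touching both red fences, and close the sliding blue divider up against it by the yellow grip so that it cannot wander. Keep the carrier standing on the tray, and leave the green soda bottle, the jar and the can where they stand.

Things in the scene. Friction and masses are not known exactly. Their poses are not given: they have to be found in the camera images.
- tray: Fixed wooden tray, 270 (x) x 320 (y) x 12 thick; origin at the centre of its underside. x points to the red side fence (about world -y), y to the red far fence (about world +x). Fences reach 42 above the counter; inner faces at x = +120 (side) and y = +140 (far). The -x and -y sides are open. An aluminium track 16 wide, top 18 above the counter, runs along y at x = -118.
- rail (a point): Middle of the steel rail (12 thick, along y, 165 above the counter, at x = +45 in the tray's frame), above the carrier's final place: a vertical tool cannot push the carrier home, so tilt it about 35 degrees, fingers pointing along the tray's +x and down under the rail. Posts at x = +45, y = +150 and -154.
- corner (a point): Inner corner of the tray where side fence, far fence and deck meet: (120, 140, 12) in the tray's frame, axes parallel to the tray's. A carrier flush in the corner has its origin at (-38, -57, 0) from here and its axes parallel to these.
- carrier: Loose cardboard carrier 76 (x) x 114 (y) x 40 high with a green band, holding six small orange bottles with white caps, 90 high overall, about 0.5 kg (varies). Origin at the centre of its underside. It starts on the deck on the open -x side of the rail, its axes turned by up to 20 degrees from the tray's.
- divider (a joint): Position in m of the blue divider along the tray's +y, 0 to 0.19; stays where it is left (1.5 N friction). Its face towards the far fence is at y = -0.130 + value in the tray's frame: it touches a carrier flush in the corner at 0.156. Upright plate 6 thick (y), from x = -105 to +110, 19 to 64 above the counter.
- divider_grip (a point): Centre of the top of the divider's yellow upright grip at the tray's open -x side (the robot's left), x = -118 in the tray's frame, 77 above the counter: 14 thick (y) x 26 (x) x 58 tall; its centre is 3 to the -y side of the divider's face. Pinch it from above across y, or push it sideways.
- soda: Green soda bottle with white label and red cap, 60 diameter x 190 tall, loose bystander on the counter; origin at the centre of its base.
- jar: Amber jar with white label and black cap, 56 diameter x 80 tall, loose bystander on the counter; origin at the centre of its base.
- can: Green can with a broad white label, 66 diameter x 90 tall, loose bystander on the counter; origin at the centre of its base.
Mind the look-alikes: they are no part of the job. There is more than one size of the carrier; the job needs the smallest.

How it is judged:
By the outcome, as a careful person would: the job done as asked, in the order asked, and still so for the second after the job is handed in, with the robot touching nothing.
It also fails if it takes over 50 s, if anything falls off the work surface, if the arm or the gripper's body presses on something with over 40 N, if the wrist force passes 120 N, or if a joint passes its speed limit or range.

ROBOT

A 7-joint arm with a two-finger parallel gripper is mounted at the origin on the work surface. World frame = base frame: x ahead of the robot, y to its left, z up, the work surface at z = 0. Lengths are in mm, angles in rad, forces in N, time in s.
With the tool pointing down it reaches from about 425 to 950 mm from the base axis. Payload 4.7 kg.
Tool frame: the origin (TCP) lies between the finger pads; the fingertips stand 19 mm ahead of it and the grasp point (between the pads) is the TCP; z points along the fingers, y is the line along which they close (so a half turn about z gives the same grasp; the last joint's range is limited). The gripper opens to 85 mm and grips with 20 to 120 N. Pads are 22 mm wide; open, the fingers measure 114 mm over their backs; the gripper's body (76 mm by 85 mm) begins 54 mm behind the grasp point. The pads swing forward as they close: fully open they stand 13 mm farther back than shut.
Start: joints at [-1.319, 0.469, -0.049, 1.532, 0.024, 1.141, -0.082], TCP at [187.017, 648.594, 223.635] pointing down, gripper open.
Joint ranges: [-2.59, 2.59], [-0.33, 1.99], [-1.39, 1.29], [0.1, 2.45], [-1.04, 4.18], [0.21, 1.99], [-2.66, 2.66]. Speed limits (rad/s): [2.57, 2.57, 3.14, 3.14, 3.14, 3.14, 3.14].

INTERFACE

Orientations are given as a rotation vector (axis times angle).
In Python, from station import env gives the robot as it stands. The module is installed in compiled form; this text tells all that it offers.
- The arm moves only by the tool arm_command, never from a script. Its argument "deltas" is a list of rows, each a list of 3 entries, a list of its own where there are three numbers: the opening, from -1 (shut) to 1 (fully open), then the shift along the tool's x, y, z in mm, then the turn about the tool's z in degrees. In form: [[gripper, [tx, ty, tz], roll], ...]. A call has 1 to 10 rows; each row shifts and turns the commanded pose from where the row before left it, along the tool's axes as they then stand; what a row does not reach is not made up. A row lasts 1/10 s, in which the tool goes at most 50 mm and 8.59 degrees, less where a joint would pass 70% of its speed; a pose out of reach is approached as far as the arm can. A call is refused whole if a number of a shift passes 50 or a number of a turn 8.59, either way. A call with a gripper value outside its range is refused whole. The fingers move at their own pace and stop on an object; "squeeze" is the grip in N (left out, the last holds). Time passes only in rows, so rows that do not move let the fingers close. It gives the time, the measured TCP pose, the force, the opening and the grip force at its end, in the units of the state.
- env.state(): the state, without advancing time (a new reading comes with each control period).
- env.capture(name): name is "scene" or "side" or "wrist"; returns a dict with "pixels" (480x640x3 uint8, blue, green, red), "depth" (480x640 float32, mm along the optical axis (not along the pixel's ray), 0 where there is no reading), "fx", "fy", "cx", "cy" (pixels), "k1" (the pictures are not rectified: a ray, as slopes to the right and down, at radius r is drawn at 1 + k1 r^2 times it, then the intrinsics apply), "R" (3x3) and "t" (3): a world point X has camera coordinates R X + t. Camera axes: x right, y down, z forward; pixel columns grow to the right and rows downward; lengths in mm; the calibration is good to about 2 mm. A picture is of the moment at which its call begins.
- env.hand_in(): hands the job in; it is judged then, once.
The state is a dict: "t": time; "q": joint angles; "qvel": joint speeds; "effort": joint torques, N m; "tcp_pos": TCP position; "tcp_rot": TCP orientation; "ft_force": force on the tool from outside, world axes, zero at the start; "moment": the same for the moment, N m; "finger_gap": finger opening in mm; "grasp_force": force on a finger pad.
Only numpy, scipy, OpenCV 4.12 (cv2) and the standard library are available. Lean on these libraries where they do the work, as an engineer would, in place of code of your own. Each camera call takes 0.05 s, during which the arm holds its last target. There are 200 camera calls.

## Working session

There is one attempt and no reset: what is moved stays moved. The work goes in short steps, Python scripts to look and compute and a tool call to move; the robot and the scene stay as the last step left them, time stands still between calls to the robot, and variables do not carry over. Pictures are saved under pics/ and viewed, at most 10 in all, crops included, and the job is handed in when it is done.

Besides the shell and the picture viewer there is one more tool, called as name(argument=value, ...), one argument or row to a line, values as JSON. arm_command: Moves the arm, as the interface text tells. Its arguments: {"type":"object","properties":{"deltas":{"type":"array"},"squeeze":{"type":"number"}},"required":["deltas"]}

```bash
mkdir -p pics; cat > h.py <<'E'
import numpy as np, cv2, pickle
from station import env
from scipy.spatial.transform import Rotation as Rot
def cap(n):
    c=env.capture(n); pickle.dump(c,open(f'{n}.pkl','wb')); return c
def load(n): return pickle.load(open(f'{n}.pkl','rb'))
def rays(c,uv):
    uv=np.atleast_2d(np.float64(uv)); d=np.stack([(uv[:,0]-c['cx'])/c['fx'],(uv[:,1]-c['cy'])/c['fy']],1)
    s=d.copy()
    for _ in range(10): s=d/(1+c['k1']*(s**2).sum(1,keepdims=True))
    return np.c_[s,np.ones(len(s))]
def plane(c,uv,z):
    R=np.array(c['R']);t=np.array(c['t']); o=-R.T@t; d=rays(c,uv)@R
    return o+d*((z-o[2])/d[:,2])[:,None]
def cloud(c):
    v,u=np.mgrid[:480,:640]; r=rays(c,np.c_[u.ravel(),v.ravel()])*c['depth'].reshape(-1,1)
    return ((r-np.array(c['t']))@np.array(c['R'])).reshape(480,640,3)
def proj(c,X):
    p=np.atleast_2d(X)@np.array(c['R']).T+np.array(c['t']); s=p[:,:2]/p[:,2:]; s=s*(1+c['k1']*(s**2).sum(1,keepdims=True))
    return s*[c['fx'],c['fy']]+[c['cx'],c['cy']]
E
python3 - <<'E'
from h import *
a=cap('scene');b=cap('side')
cv2.imwrite('pics/scene.png',a['pixels']);cv2.imwrite('pics/side.png',b['pixels'])
for c in(a,b): print(c['fx'],c['k1'],-np.array(c['R']).T@np.array(c['t']),(c['depth']>0).mean())
print(env.state())
E
```

```text
439.90275304128164 -0.10574383181626787 [1290.04043698 -140.02564183  814.54213217] 0.9960709635416667
516.7818216218456 0.046424853300453844 [ 480.79349659 1027.54538785  882.79425885] 0.99609375
{'t': 0.1, 'q': array([-1.31889766,  0.46938278, -0.04856421,  1.53354277,  0.02409461,
        1.14103624, -0.08230242]), 'qvel': array([ 0.00125208, -0.0018218 ,  0.00222218, -0.00346069,  0.00099506,
        0.00130412, -0.00112129]), 'effort': array([ 4.33937785e-04, -5.11516213e+01, -4.73180576e-02, -2.38388175e+01,
        1.07458443e-02,  4.36576840e-03,  3.77205083e-06]), 'tcp_pos': array([186.91395973, 648.04939003, 222.66488502]), 'tcp_rot': array([-4.39610563e-01, -3.11050114e+00,  2.78793282e-03]), 'ft_force': array([-0.11533929, -0.41139619, -0.87842814]), 'moment': array([ 0.0133674 ,  0.00168739, -0.05235962]), 'grasp_force': 0.0, 'finger_gap': 85.65873287387573}
```

View pics/scene.png

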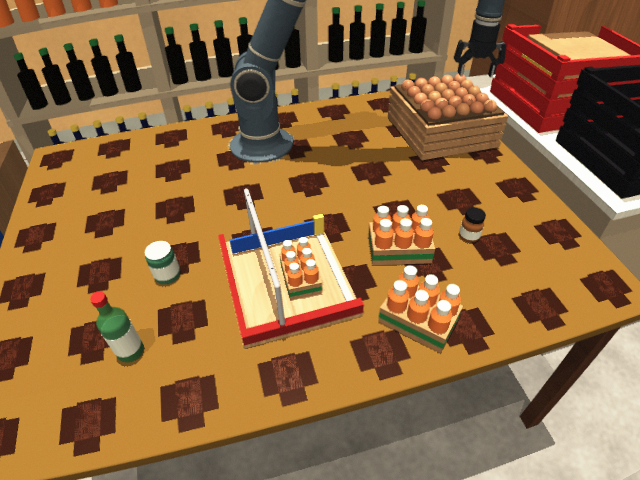

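View pics/side.png

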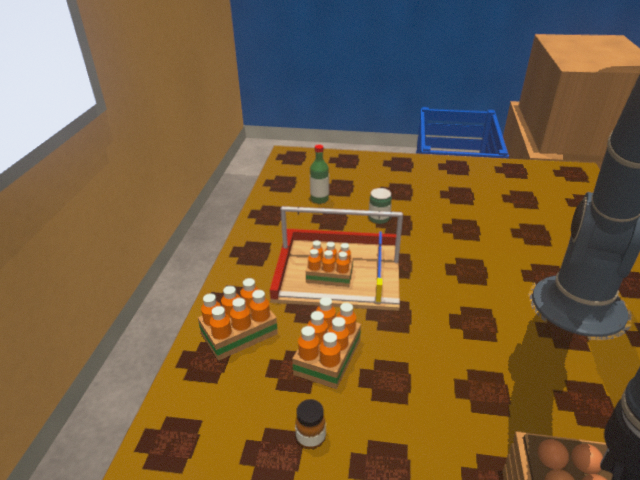

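The scene view shows three carriers: A in the tray (300,268), B at (402,235) and C at (422,308). A is visibly the smallest and stands on the deck beside the rail, as described. I'll confirm it in a crop while measuring.

```bash
python3 - <<'E'
from h import *
a=load('scene');b=load('side')
cv2.imwrite('pics/crop.png',cv2.resize(a['pixels'][175:350,210:450],None,fx=3,fy=3,interpolation=2))
for n,c in(('scene',a),('side',b)):
    P=cloud(c);hsv=cv2.cvtColor(c['pixels'],cv2.COLOR_BGR2HSV);H,S,V=cv2.split(hsv);x,y,z=P[...,0],P[...,1],P[...,2]
    near=(x>400)&(x<1000)&(abs(y)<420)&(z>-20)&(z<300)
    red=near&((H<5)|(H>174))&(S>180)&(V>80)&(abs(z-42)<4)
    blue=near&(H>105)&(H<130)&(S>150)&(z>30)&(abs(z-64)<5)
    yel=near&(H>25)&(H<33)&(S>150)&(V>150)&(abs(z-77)<8)
    org=near&(H>5)&(H<16)&(S>200)&(V>180)&(z>50)
    cap=near&(S<60)&(V>150)&(z>88)&(z<180)
    for nm,m in(('red',red),('blue',blue),('yel',yel),('cap',cap)):
        k,l,s,ce=cv2.connectedComponentsWithStats(m.astype('uint8'))
        for i in range(1,k):
            if s[i,4]>8:
                q=P[l==i]; print(n,nm,s[i],q.mean(0).round(),q.min(0).round(),q.max(0).round())
    gr=near&(H>40)&(H<85)&(S>100)&(z>10)&(z<60)
    print('table z',np.median(z[(abs(x-600)<300)&(abs(y)<400)&(z<8)&(z>-20)]))
E
```

```text
scene red [ 219  234  144  105 1548] [709. -85.  42.] [ 451. -185.   38.] [770.  94.  46.]
scene blue [263 221  51  15 158] [496. -13.  63.] [490. -76.  59.] [504.  53.  68.]
scene blue [230 234  28   9  80] [ 501. -126.   63.] [ 494. -159.   60.] [506. -93.  67.]
scene cap [244 189  36  99 539] [624. -92. 171.] [ 449. -104.  166.] [761. -81. 175.]
scene cap [397 205  11  12 104] [571. 256. 116.] [554. 244. 102.] [582. 270. 122.]
scene cap [417 205  11  11  99] [584. 302. 116.] [569. 290. 104.] [594. 316. 122.]
scene cap [378 206  10  11  95] [560. 209. 116.] [544. 199. 103.] [571. 223. 122.]
scene cap [380 219  11  12 106] [605. 198. 115.] [570. 187.  89.] [618. 212. 123.]
scene cap [401 219  11  12 104] [619. 244. 117.] [603. 231. 104.] [630. 259. 122.]
scene cap [421 218  11  12 108] [631. 290. 116.] [613. 278. 104.] [641. 304. 121.]
scene cap [299 237   9   9  63] [590.   4. 101.] [578.  -5.  91.] [598.  13. 105.]
scene cap [145 241  26  19 361] [ 512. -328.   91.] [ 481. -357.   88.] [ 541. -298.   94.]
scene cap [283 240   9   9  62] [590. -33. 101.] [575. -42.  93.] [598. -23.
[... 2452 characters left out ...]
[870. 234. 120.]
side cap [233 299  12   9  80] [789. 227. 117.] [777. 215. 112.] [803. 241. 120.]
side cap [320 298  11   9  84] [602. 200. 116.] [591. 187. 113.] [615. 215. 119.]
side cap [340 303  13  11  95] [555. 212. 117.] [542. 198. 111.] [569. 226. 119.]
side cap [212 307  12   9  89] [825. 259. 117.] [813. 246. 113.] [838. 272. 122.]
side cap [311 312  12  12  99] [614. 246. 116.] [602. 213.  97.] [627. 260. 120.]
side cap [332 318  13  11  97] [567. 258. 117.] [555. 245. 109.] [580. 271. 120.]
side cap [302 327  12  10 100] [626. 292. 117.] [614. 278. 113.] [638. 306. 119.]
side cap [324 333  12  11 107] [579. 304. 117.] [567. 273.  94.] [591. 318. 121.]
table z -0.5229870904409057
```

View pics/crop.png

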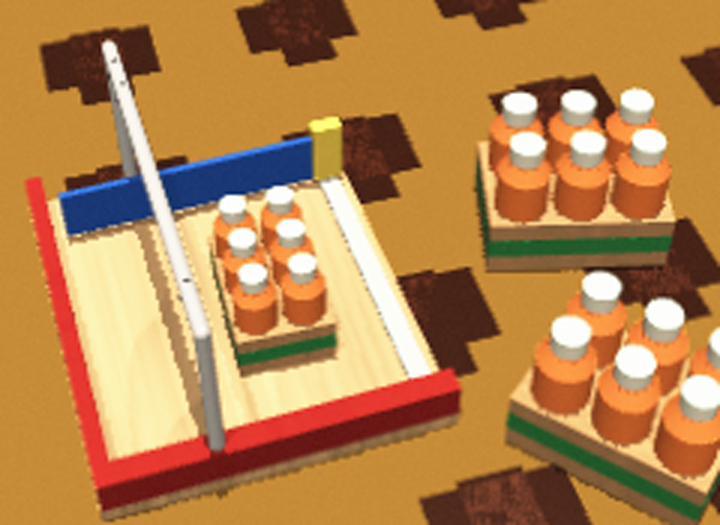

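The crop confirms A: its caps are 37 mm apart (the others about 48), so it is the small carrier. B and C are the larger ones. Next is the tray frame.

```bash
python3 - <<'E'
from h import *
def line(P2): 
    v=cv2.fitLine(np.float32(P2),cv2.DIST_HUBER,0,.01,.01).ravel(); return v
for n in('scene','side'):
    c=load(n);P=cloud(c);H,S,V=cv2.split(cv2.cvtColor(c['pixels'],cv2.COLOR_BGR2HSV));x,y,z=P[...,0],P[...,1],P[...,2]
    near=(x>400)&(x<1000)&(abs(y)<420)
    red=near&((H<5)|(H>174))&(S>180)&(V>80)&(abs(z-42)<3)
    blue=near&(H>105)&(H<130)&(S>150)&(abs(z-64)<3)
    rail=near&(S<60)&(V>120)&(z>160)&(z<172)
    trk=near&(S<60)&(V>150)&(abs(z-18)<3)&(y>20)&(y<120)
    yel=near&(H>22)&(H<35)&(S>150)&(V>100)&(abs(z-77)<3)
    f=lambda m,k:plane(c,np.argwhere(m)[:,::-1],k)[:,:2]
    for nm,m,k in(('red',red,42),('blue',blue,64),('rail',rail,170),('track',trk,18),('yel',yel,77)):
        q=f(m,k)
        if nm=='red':
            s=q[(q[:,0]<690)&(q[:,1]<-110)];far=q[(q[:,0]>700)&(q[:,1]>-130)]
            for w,r in(('side',s),('far',far)):
                v=line(r);nv=np.array([-v[1],v[0]]);d=(r-v[2:])@nv; print(n,w,np.degrees(np.arctan2(v[1],v[0])).round(2),v[2:].round(1),np.percentile(d,[3,97]).round(1),'len',np.ptp(r@v[:2]).round(),len(r))
        elif nm=='yel': print(n,nm,q.mean(0),len(q))
        else:
            v=line(q);nv=np.array([-v[1],v[0]]);d=(q-v[2:])@nv;print(n,nm,np.degrees(np.arctan2(v[1],v[0])).round(2),v[2:].round(1),np.percentile(d,[3,97]).round(1),q[np.argmin(q[:,0])].round(),q[np.argmax(q[:,0])].round())
E
```

```text
scene side 2.36 [ 581.5 -175.1] [-5.5  5.9] len 241.0 372
scene far -87.36 [754.6 -17.6] [-10.5  10.3] len 224.0 809
scene blue -87.69 [497.3 -52.5] [-4.2  5.4] [489.  43.] [ 508. -145.]
scene rail 2.47 [630.3 -92.1] [-4.7  5.9] [ 450. -102.] [770. -87.]
scene track 2.19 [616.8  71.7] [-8.   8.3] [497.  69.] [721.  72.]
scene yel [496.45438836  64.67822855] 10
side side 2.47 [ 580.5 -171.6] [-6.4  6.6] len 230.0 138
side far -88.84 [749.    6.3] [-8.   8.2] len 224.0 231
side blue -87.94 [495.2 -44.9] [-0.6  0.9] [492.  29.] [ 499. -140.]
side rail 2.05 [600.4 -85.5] [-7.9  8.5] [449. -83.] [758. -85.]
side track 2.34 [589.6  71.8] [-7.9  8.3] [438.  70.] [737.  77.]
side yel [488.69262523  68.66055827] 36
```

```bash
python3 - <<'E'
from h import *
s=env.state();R=Rot.from_rotvec(s['tcp_rot']).as_matrix();T=s['tcp_pos'];print(R.round(3))
Q=[]
for n in('scene','side'):
    c=load(n);P=cloud(c).reshape(-1,3);ok=(c['depth'].ravel()>0)
    L=(P-T)@R; m=ok&(abs(L[:,0])<130)&(abs(L[:,1])<130)&(L[:,2]<35)&(L[:,2]>-220)
    L=L[m];print(n,len(L))
    for a in range(-220,35,15):
        k=L[(L[:,2]>=a)&(L[:,2]<a+15)]
        if len(k)>2: print(a,len(k),'x',np.percentile(k[:,0],[2,98]).round(),'y',np.percentile(k[:,1],[2,98]).round())
c=cap('wrist');C=-np.array(c['R']).T@np.array(c['t']);print('wristcam tool',(C-T)@R)
a=load('scene');v=np.hstack([cv2.resize(a['pixels'][0:100,430:530],(400,400)),cv2.resize(c['pixels'],(400,300))[:,:].copy() if 0 else cv2.copyMakeBorder(cv2.resize(c['pixels'],(400,300)),0,100,0,0,0)])
cv2.imwrite('pics/grip.png',v)
E
```

```text
[[-0.961  0.277 -0.   ]
 [ 0.277  0.961 -0.002]
 [-0.    -0.002 -1.   ]]
scene 1838
-220 152 x [-41.   1.] y [-36.  29.]
-205 127 x [-40.   4.] y [-37.  29.]
-190 169 x [-42.   6.] y [-36.  31.]
-175 141 x [-41.  -0.] y [-37.  29.]
-160 149 x [-42.  -3.] y [-38.  31.]
-145 85 x [-41.   2.] y [-36.  34.]
-130 232 x [-17.   8.] y [-67.  64.]
-115 222 x [-24.   5.] y [-70.  68.]
-100 200 x [-20.  13.] y [-72.  70.]
-85 175 x [-18.  12.] y [-73.  71.]
-70 67 x [-17.   5.] y [-66.  64.]
-55 54 x [-16.   8.] y [-56.  54.]
-40 57 x [-16.   9.] y [-55.  54.]
-25 8 x [-14.   4.] y [-49.  48.]
side 2701
-220 273 x [-37. -26.] y [-15.  24.]
-205 264 x [-37. -21.] y [-7. 28.]
-190 517 x [-37. -16.] y [-14.  32.]
-175 404 x [-37. -12.] y [-5. 34.]
-160 464 x [-38.  -8.] y [-5. 36.]
-145 284 x [-38.  -3.] y [-2. 37.]
-130 98 x [-20.  -6.] y [10. 37.]
-115 191 x [-20. -11.] y [ 8. 26.]
-100 9 x [-19. -13.] y [-8. 22.]
-70 15 x [-12.  -7.] y [-48. -42.]
-55 74 x [-11.  -2.] y [-50. -42.]
-40 83 x [-11.  -1.] y [-50. -43.]
-25 25 x [-11.   3.] y [-47. -43.]
wristcam tool [  76.39039759   -0.63997881 -151.15786848]
```

View pics/grip.png

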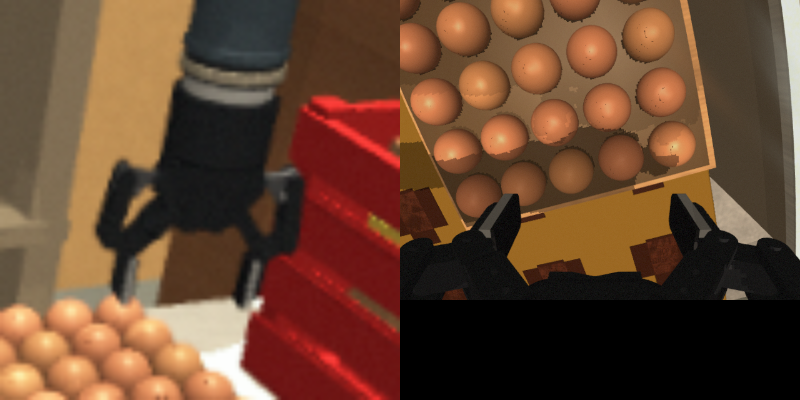

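arm_command(
  deltas=[
    [1, [0, 0, -40], -6],
    [1, [0, 0, -40], -6],
    [1, [0, 0, -20], -6.4],
    [1, [-20, -42, 0], 0],
    [1, [-20, -42, 0], 0],
    [1, [-20, -42, 0], 0],
    [1, [-20, -42, 0], 0],
    [1, [-20, -42, 0], 0],
    [1, [-20, -42, 0], 0],
    [1, [-20, -42, 0], 0],
  ],
)

```text
t: 1.15
tcp_pos: [339.3, 358.5, 323.5]
tcp_rot: [0.063, -3.141, -0.0]
ft_force: [0.8, 0.5, 0.1]
finger_gap: 85.3
grasp_force: 0.0
```

arm_command(
  deltas=[
    [1, [-20, -42, 0], 0],
    [1, [-20, -42, 0], 0],
    [1, [-20, -42, 0], 0],
    [1, [-20, -42, 0], 0],
    [1, [-20, -42, 0], 0],
    [1, [-20, -42, 0], 0],
    [1, [-20, -42, 0], 0],
    [1, [-20, -42, 0], 0],
    [1, [0, 0, 0], 0],
    [1, [0, 0, 0], 0],
  ],
)

```text
t: 2.15
tcp_pos: [512.1, 30.2, 323.2]
tcp_rot: [0.059, -3.14, -0.0]
ft_force: [0.4, 0.4, 0.7]
finger_gap: 85.7
grasp_force: 0.0
```

```bash
cat >> h.py <<'E'
O=np.array([603.4,-45.3]);th=np.radians(2.35);U=np.array([np.cos(th),np.sin(th)]);E_=np.array([np.sin(th),-np.cos(th)])
def tray(p): p=np.atleast_2d(p)[:,:2]-O; return np.c_[p@E_,p@U]
def st():
    s=env.state();R=Rot.from_rotvec(s['tcp_rot']).as_matrix()
    print('t',round(s['t'],2),'tray xy',tray(s['tcp_pos']).round(1),'z',s['tcp_pos'][2].round(1),'yaw err',np.degrees(np.arctan2(R[1,1],R[0,1])-np.pi/2-th).round(2),'F',s['ft_force'].round(1),'gap',round(s['finger_gap'],1)); return s,R
E
python3 - <<'E'
from h import *
s,R=st();T=s['tcp_pos']
for n in('scene','side'):
    c=cap(n);P=cloud(c);L=(P-T)@R;m=(c['depth']>0)&(abs(L)<[100,100,260]).all(-1)&(L[...,2]<40)
    L=L[m];print(n,len(L))
    for a in range(-160,40,8):
        k=L[(L[:,2]>=a)&(L[:,2]<a+8)]
        if len(k)>2: print(a,len(k),'x',np.percentile(k[:,0],[1,99]).round(),'y',np.percentile(k[:,1],[1,99]).round())
u=proj(load('scene'),[T])[0].astype(int);print(u)
c=load('scene');cv2.imwrite('pics/g2.png',cv2.resize(c['pixels'][max(0,u[1]-120):u[1]+60,u[0]-100:u[0]+100],None,fx=3,fy=3))
E
```

```text
t 2.15 tray xy [[-79.2 -88.1]] z 323.2 yaw err -0.2 F [0.4 0.4 0.7] gap 85.7
scene 5007
-160 177 x [-40.  -3.] y [-38.  31.]
-152 168 x [-41.   3.] y [-38.  31.]
-144 124 x [-39.  -2.] y [-38.  34.]
-136 41 x [-31.   1.] y [-38.  38.]
-128 300 x [-15.  11.] y [-67.  65.]
-120 313 x [-22.   1.] y [-68.  65.]
-112 246 x [-22.  11.] y [-71.  68.]
-104 195 x [-21.   9.] y [-72.  68.]
-96 230 x [-20.  14.] y [-73.  69.]
-88 221 x [-20.  13.] y [-74.  72.]
-80 197 x [-16.  10.] y [-75.  72.]
-72 97 x [-16.   7.] y [-72.  73.]
-64 61 x [-15.  10.] y [-60.  59.]
-56 64 x [-14.   8.] y [-56.  56.]
-48 63 x [-14.  11.] y [-57.  55.]
-40 58 x [-14.   9.] y [-56.  55.]
-32 46 x [-14.  10.] y [-54.  54.]
-24 7 x [-11.   3.] y [-49.  49.]
side 3141
-160 140 x [-34.  37.] y [11. 40.]
-152 147 x [-34.  37.] y [ 9. 40.]
-144 124 x [-34.  36.] y [ 9. 40.]
-136 44 x [-25.  29.] y [15. 40.]
-128 110 x [-11.  12.] y [32. 69.]
-120 106 x [-17.  20.] y [-14.  70.]
-112 109 x [-18.  20.] y [-10.  73.]
-104 77 x [-16.  18.] y [19. 73.]
-96 51 x [-15.  18.] y [28. 74.]
-88 31 x [-14.  18.] y [37. 75.]
-80 62 x [-11.  14.] y [35. 77.]
-72 26 x [-11.  13.] y [44. 75.]
-64 7 x [-4.  8.] y [55. 58.]
-56 41 x [-8. 12.] y [46. 59.]
-48 34 x [-8. 12.] y [44. 59.]
-40 42 x [-8. 11.] y [-46.  57.]
-32 49 x [-9. 12.] y [-46.  57.]
-24 6 x [-7.  9.] y [48. 49.]
[301 137]
```

View pics/g2.png

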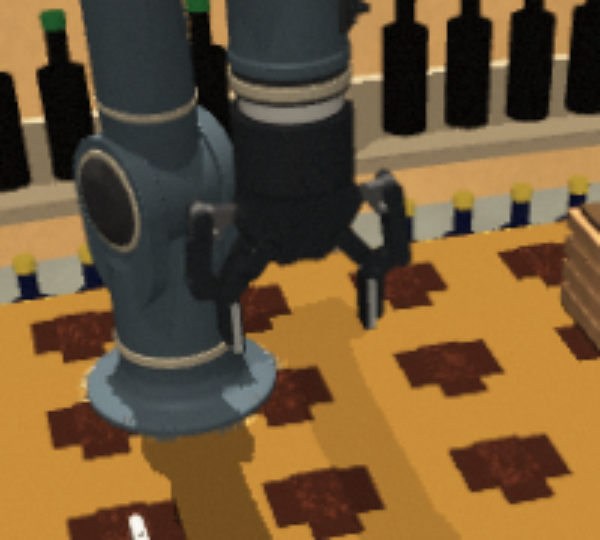

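arm_command(
  deltas=[
    [-0.2, [-24, -50, 0], 0],
    [-0.2, [0, 0, 45], 0],
    [-0.2, [0, 0, 45], 0],
    [-0.2, [0, 0, 45], 0],
    [-0.2, [0, 0, 45], 0],
    [-0.2, [0, 0, 45], 0],
    [-0.2, [0, 0, 38], 0],
    [-0.2, [0, 0, 0], 0],
    [-0.2, [0, 0, 0], 0],
  ],
)

```text
t: 3.15
tcp_pos: [535.7, -11.8, 61.0]
tcp_rot: [0.066, -3.14, -0.001]
ft_force: [0.6, -0.2, 0.5]
finger_gap: 34.3
grasp_force: 0.0
```

```bash
python3 - <<'E'
from h import *
s,R=st();T=s['tcp_pos']
v=[]
for n in('scene','side'):
    c=cap(n);P=cloud(c);L=(P-T)@R;m=(c['depth']>0)&(abs(L)<[60,75,100]).all(-1)&(L[...,2]<60)&(c['pixels'].max(-1)<70)&(P[...,2]>20)
    L=L[m]
    print(n,len(L),'tip tool z',np.sort(L[:,2])[-5:].round(), )
    for a in range(-100,20,10):
        k=L[(L[:,2]>=a)&(L[:,2]<a+10)]
        if len(k)>2: print(a,len(k),'x',np.percentile(k[:,0],[1,99]).round(),'y',np.percentile(k[:,1],[1,99]).round())
    u=proj(c,[[603,-45,40]])[0].astype(int);v.append(cv2.resize(c['pixels'][u[1]-85:u[1]+65,u[0]-75:u[0]+75],(400,400)))
cv2.imwrite('pics/g3.png',np.hstack(v))
E
```

```text
t 3.15 tray xy [[-36.3 -66.2]] z 61.0 yaw err 0.07 F [ 0.6 -0.2  0.5] gap 34.3
scene 607 tip tool z [-2. -1. 19. 22. 32.]
-100 125 x [-20.  -4.] y [-62.  60.]
-90 109 x [-20.  10.] y [-57.  57.]
-80 84 x [-19.  11.] y [-54.  53.]
-70 138 x [-15.  11.] y [-49.  49.]
-60 61 x [-15.   0.] y [-47.  45.]
-50 26 x [-13.   8.] y [-29.  32.]
-40 25 x [-12.   4.] y [-30.  30.]
-30 24 x [-14.   6.] y [-30.  29.]
-20 10 x [-11.   7.] y [-28.  28.]
side 145 tip tool z [-24. -23. -19. -19. -18.]
-100 40 x [-17.  14.] y [16. 67.]
-90 31 x [-15.  13.] y [-5. 61.]
-80 10 x [-9. 12.] y [-11.  56.]
-70 24 x [-9.  8.] y [40. 48.]
-60 11 x [-14.  10.] y [-25.  50.]
-40 14 x [-4.  4.] y [24. 34.]
-30 10 x [-6.  4.] y [27. 33.]
-20 3 x [-4.  1.] y [26. 27.]
```

View pics/g3.png

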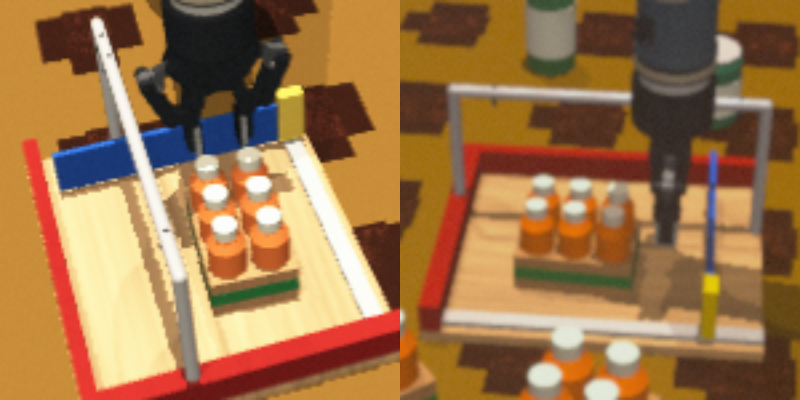

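arm_command(
  deltas=[
    [-0.2, [0, -7, 10], 0],
    [-0.2, [0, 0, 9], 0],
    [-0.2, [0, 0, 9], 0],
    [-0.2, [-10, 0, 0], 0],
    [-0.2, [-8, 0, 0], 0],
    [-0.2, [-6, 0, 0], 0],
    [-0.2, [-6, 0, 0], 0],
    [-0.2, [-6, 0, 0], 0],
    [-0.2, [-6, 0, 0], 0],
    [-0.2, [-6, 0, 0], 0],
  ],
)

```text
t: 4.25
tcp_pos: [584.2, -17.6, 32.4]
tcp_rot: [0.064, -3.141, -0.0]
ft_force: [-2.0, 0.0, -2.0]
finger_gap: 34.1
grasp_force: 1.2
```

arm_command(
  deltas=[
    [-0.2, [-5, 0, 0], 0],
    [-0.2, [-5, 0, 0], 0],
    [-0.2, [-5, 0, 0], 0],
    [-0.2, [-5, 0, 0], 0],
    [-0.2, [-3, 0, 0], 0],
    [-0.2, [0, 0, 0], 0],
  ],
)

```text
t: 4.85
tcp_pos: [607.9, -17.1, 32.8]
tcp_rot: [-0.063, 3.139, -0.0]
ft_force: [-0.4, 0.4, -0.8]
finger_gap: 34.5
grasp_force: 0.5
```

```bash
cat >> h.py <<'E'
def caps(n):
    c=cap(n);P=cloud(c);S=cv2.split(cv2.cvtColor(c['pixels'],cv2.COLOR_BGR2HSV));t=tray(P.reshape(-1,3)).reshape(480,640,2)
    m=(S[1]<60)&(S[2]>140)&(abs(P[...,2]-100)<7)&(abs(t[...,0])<150)&(abs(t[...,1])<170)
    k,l,s,ce=cv2.connectedComponentsWithStats(m.astype('uint8'))
    r=[np.r_[tray(plane(c,ce[i],99))[0],s[i,4]] for i in range(1,k) if s[i,4]>12]
    print(n);print(np.round(r,1)); return c
E
python3 - <<'E'
from h import *
st();caps('scene');caps('side')
E
```

```text
t 4.85 tray xy [[-28.    5.7]] z 32.8 yaw err -0.04 F [-0.4  0.4 -0.8] gap 34.5
scene
[[-50.5  38.5  64. ]
 [-13.8  38.7  63. ]
 [-51.3  74.7  70. ]
 [-14.2  74.9  72. ]
 [-51.3 111.1  74. ]
 [-14.3 110.8  76. ]]
side
[[-14.2 110.1  37. ]
 [-14.   73.5  36. ]
 [-17.5  36.2  18. ]
 [-51.1 110.1  37. ]
 [-52.5  73.7  34. ]
 [-54.   37.3  16. ]]
```

arm_command(
  deltas=[
    [-0.2, [-3, 0, 0], 0],
    [-0.2, [-3, 0, 0], 0],
    [-0.2, [-1.5, 0, 0], 0],
    [-0.2, [0, 0, 0], 0],
  ],
)

```text
t: 5.35
tcp_pos: [613.5, -16.9, 32.8]
tcp_rot: [0.063, -3.139, -0.0]
ft_force: [-4.6, 0.1, 4.1]
finger_gap: 34.2
grasp_force: 2.6
```

arm_command(
  deltas=[
    [-0.2, [-1, 0, 0], 0],
    [-0.2, [-1, 0, 0], 0],
    [-0.2, [0, 0, 0], 0],
  ],
)

```text
t: 5.65
tcp_pos: [615.4, -16.8, 32.8]
tcp_rot: [0.063, -3.139, -0.001]
ft_force: [-4.9, -1.0, 4.1]
finger_gap: 34.2
grasp_force: 2.6
```

```bash
python3 - <<'E'
from h import *
st();caps('scene')
E
```

```text
t 5.65 tray xy [[-28.   13.2]] z 32.8 yaw err -0.04 F [-4.9 -1.   4.1] gap 34.2
scene
[[-50.4  46.5  63. ]
 [-13.9  46.4  63. ]
 [-51.2  82.9  70. ]
 [-14.2  82.   74. ]
 [-51.1 118.9  73. ]
 [-14.  118.6  77. ]]
```

arm_command(
  deltas=[
    [-0.2, [-1, 0, 0], 0],
    [-0.2, [-1, 0, 0], 0],
    [-0.2, [0, 0, 0], 0],
  ],
)

```text
t: 6.0
tcp_pos: [617.1, -16.8, 32.8]
tcp_rot: [0.063, -3.138, -0.001]
ft_force: [-5.0, -1.1, 3.9]
finger_gap: 34.3
grasp_force: 3.0
```

arm_command(
  deltas=[
    [-0.2, [-1, 0, 0], 0],
    [-0.2, [-1, 0, 0], 0],
    [-0.2, [0, 0, 0], 0],
  ],
)

```text
t: 6.3
tcp_pos: [617.0, -16.8, 32.5]
tcp_rot: [0.063, -3.134, -0.001]
ft_force: [-10.0, 0.2, 7.3]
finger_gap: 34.0
grasp_force: 5.0
```

```bash
python3 - <<'E'
from h import *
st();caps('scene')
E
```

```text
t 6.3 tray xy [[-28.   14.8]] z 32.5 yaw err -0.06 F [-10.    0.2   7.3] gap 34.0
scene
[[-50.3  47.2  63. ]
 [-13.4  47.8  63. ]
 [-51.1  84.1  69. ]
 [-14.2  84.   73. ]
 [-51.  120.2  77. ]
 [-14.1 120.6  80. ]]
```

arm_command(
  deltas=[
    [-0.2, [20, 0, 0], 0],
    [-0.2, [0, 0, -40], 0],
    [-0.2, [0, 0, -40], 0],
    [-0.2, [0, 0, -40], 0],
    [-0.2, [-20, 42, 0], 0],
    [0.5, [-30, 38, 0], 0],
    [1, [-30, 38, 0], 0],
    [1, [-7, 8, 0], 0],
    [1, [0, 0, 30], 0],
    [1, [0, 0, 30], 0],
  ],
)

```text
t: 7.35
tcp_pos: [684.3, 112.8, 93.1]
tcp_rot: [-0.065, 3.135, 0.001]
ft_force: [0.1, -0.3, -0.6]
finger_gap: 85.3
grasp_force: 0.0
```

arm_command(
  deltas=[
    [1, [0, 0, 30], 0],
    [1, [0, 0, 20], 0],
    [1, [0, 0, 10], 0],
    [1, [0, 0, 0], 0],
  ],
)

```text
t: 7.75
tcp_pos: [681.9, 111.7, 31.4]
tcp_rot: [0.063, -3.14, 0.001]
ft_force: [0.2, 0.2, -0.3]
finger_gap: 85.7
grasp_force: 0.0
```

```bash
python3 - <<'E'
from h import *
s,R=st();T=s['tcp_pos'];caps('scene')
for n in('scene','side'):
    c=load('scene') if n=='scene' else cap(n);P=cloud(c);L=(P-T)@R;
    m=(c['depth']>0)&(abs(L[...,0])<16)&(abs(abs(L[...,1])-50)<12)&(L[...,2]>-70)
    L=L[m]
    for sg in(-1,1):
        k=L[L[:,1]*sg>0]; print(n,sg,np.histogram(k[:,2],np.arange(-70,60,6)))
c=load('scene')
u=proj(c,[T])[0].astype(int);v=[]
for n in('scene','side'):
    c=load(n);u=proj(c,[T])[0];print(n,u); u=u.astype(int);v.append(cv2.resize(c['pixels'][u[1]-70:u[1]+50,u[0]-60:u[0]+60],(400,400),interpolation=2))
cv2.imwrite('pics/g4.png',np.hstack(v))
E
```

```text
t 7.75 tray xy [[-153.7   84.8]] z 31.4 yaw err -0.06 F [ 0.2  0.2 -0.3] gap 85.7
scene
[[-50.9  47.1  69. ]
 [-14.1  47.   69. ]
 [-50.8  84.1  73. ]
 [-14.1  84.1  72. ]
 [-51.3 120.   76. ]
 [-14.3 120.4  80. ]]
scene -1 (array([18,  7, 10, 15, 16, 14, 13,  5,  0,  0,  0,  0,  0, 23, 72, 22,  0,
        0,  0,  0,  0]), array([-70, -64, -58, -52, -46, -40, -34, -28, -22, -16, -10,  -4,   2,
         8,  14,  20,  26,  32,  38,  44,  50,  56]))
scene 1 (array([15,  8, 12, 20, 15, 14, 15, 11,  1,  0,  0,  0,  0,  0,  0,  0, 83,
       21,  0,  0,  0]), array([-70, -64, -58, -52, -46, -40, -34, -28, -22, -16, -10,  -4,   2,
         8,  14,  20,  26,  32,  38,  44,  50,  56]))
side -1 (array([ 0,  1,  0,  1,  3,  5,  6,  7,  1,  0,  0,  0,  0,  3, 25, 12,  0,
        0,  0,  0,  0]), array([-70, -64, -58, -52, -46, -40, -34, -28, -22, -16, -10,  -4,   2,
         8,  14,  20,  26,  32,  38,  44,  50,  56]))
side 1 (array([ 4,  1,  3, 18, 13, 18, 17,  8,  1,  0,  0,  0,  0,  0,  0,  0, 42,
       58,  0,  0,  0]), array([-70, -64, -58, -52, -46, -40, -34, -28, -22, -16, -10,  -4,   2,
         8,  14,  20,  26,  32,  38,  44,  50,  56]))
scene [359.19661721 279.71943247]
side [298.02216185 300.3476196 ]
```

View pics/g4.png

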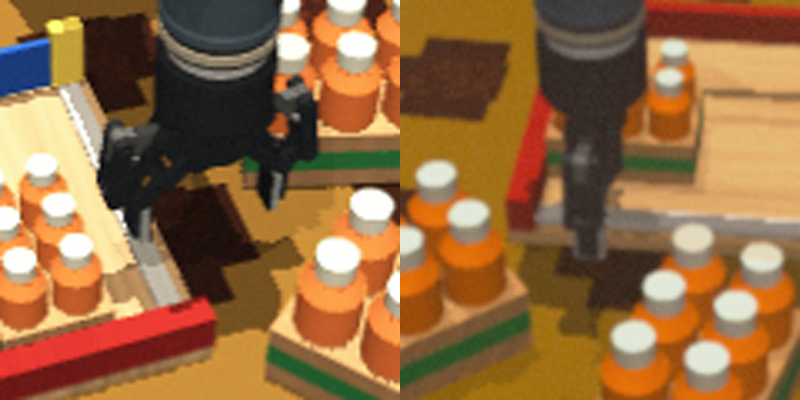

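arm_command(
  deltas=[
    [1, [0, 0, 8], 0],
    [1, [0, 0, 8], 0],
    [1, [0, 0, 6], 0],
    [1, [0, 0, 5], 0],
    [1, [0, 0, 0], 0],
  ],
)

```text
t: 8.35
tcp_pos: [681.5, 112.0, 4.5]
tcp_rot: [0.063, -3.139, 0.0]
ft_force: [-0.2, 0.0, 0.3]
finger_gap: 85.5
grasp_force: 0.0
```

```bash
python3 - <<'E'
from h import *
s,R=st()
E
```

```text
t 8.35 tray xy [[-154.    84.4]] z 4.5 yaw err -0.04 F [-0.2  0.   0.3] gap 85.5
```

arm_command(
  deltas=[
    [1, [0, -4, 0], 0],
    [1, [0, -4, 0], 0],
    [1, [0, -4, 0], 0],
    [1, [0, -4, 0], 0],
    [1, [0, -4, 0], 0],
    [1, [0, -4, 0], 0],
    [1, [0, -4, 0], 0],
    [1, [0, -4, 0], 0],
    [1, [0, -4, 0], 0],
  ],
)

```text
t: 9.25
tcp_pos: [683.8, 77.8, 6.0]
tcp_rot: [-0.065, 3.141, 0.003]
ft_force: [-0.9, 4.9, 3.1]
finger_gap: 85.3
grasp_force: 2.3
```

```bash
python3 - <<'E'
from h import *
s,R=st();caps('scene');caps('side')
E
```

```text
t 9.25 tray xy [[-119.7   85.4]] z 6.0 yaw err 0.04 F [-0.9  4.9  3.1] gap 85.3
scene
[[-29.5  47.2  71. ]
 [  7.6  47.1  71. ]
 [-29.2  83.4  75. ]
 [  7.7  83.7  75. ]
 [-29.  120.5  77. ]
 [  7.6 119.9  79. ]]
side
[[  9.8  46.7  34. ]
 [-28.8  46.   36. ]]
```

arm_command(
  deltas=[
    [1, [0, -4, 0], 0],
    [1, [0, -4, 0], 0],
    [1, [0, -4, 0], 0],
    [1, [0, -4, 0], 0],
    [1, [0, -4, 0], 0],
    [1, [0, -4, 0], 0],
    [1, [0, -4, 0], 0],
    [1, [0, -4, 0], 0],
    [1, [0, -4, 0], 0],
    [1, [0, -4, 0], 0],
  ],
)

```text
t: 10.35
tcp_pos: [685.4, 37.7, 5.9]
tcp_rot: [-0.065, 3.141, 0.003]
ft_force: [-0.7, 5.4, 3.1]
finger_gap: 85.4
grasp_force: 2.4
```

```bash
cat >> h.py <<'E'
def capz(n):
    c=caps(n);P=cloud(c);S=cv2.split(cv2.cvtColor(c['pixels'],cv2.COLOR_BGR2HSV));t=tray(P.reshape(-1,3)).reshape(480,640,2)
    m=(S[1]<60)&(S[2]>140)&(P[...,2]>97)&(P[...,2]<120)&(abs(t[...,0])<150)&(abs(t[...,1])<170)
    A=np.c_[t[m],np.ones(m.sum())];print('plane slope x,y,deg',np.degrees(np.linalg.lstsq(A,P[m][:,2],rcond=None)[0][:2]).round(1))
E
python3 - <<'E'
from h import *
s,R=st();capz('scene')
E
```

```text
t 10.35 tray xy [[-79.5  85.3]] z 5.9 yaw err 0.03 F [-0.7  5.4  3.1] gap 85.4
scene
[[ 10.9  47.3  69. ]
 [ 51.1  47.7  46. ]
 [ 11.   84.   76. ]
 [ 50.9  84.8  47. ]
 [ 11.  119.8  77. ]
 [ 52.6 119.9  34. ]]
plane slope x,y,deg [1.3 0.3]
```

arm_command(
  deltas=[
    [1, [0, -4, 0], 0],
    [1, [0, -4, 0], 0],
    [1, [0, -4, 0], 0],
    [1, [0, -4, 0], 0],
    [1, [0, -4, 0], 0],
    [1, [0, -4, 0], 0],
    [1, [0, -4, 0], 0],
    [1, [0, -4, 0], 0],
    [1, [0, -4, 0], 0],
    [1, [0, -4, 0], 0],
  ],
)

```text
t: 11.4
tcp_pos: [687.0, -2.3, 5.9]
tcp_rot: [-0.065, 3.141, 0.003]
ft_force: [-0.7, 4.1, 3.6]
finger_gap: 85.1
grasp_force: 2.6
```

arm_command(
  deltas=[
    [1, [0, -3, 0], 0],
    [1, [0, -3, 0], 0],
    [1, [0, -1, 0], 0],
    [1, [0, 0, 0], 0],
  ],
)

```text
t: 11.8
tcp_pos: [687.3, -10.3, 5.8]
tcp_rot: [-0.064, 3.141, 0.001]
ft_force: [-0.1, 4.0, 3.6]
finger_gap: 85.5
grasp_force: 2.1
```

```bash
python3 - <<'E'
from h import *
s,R=st();capz('scene')
E
```

```text
t 11.8 tray xy [[-31.5  85.3]] z 5.8 yaw err -0.01 F [-0.1  4.   3.6] gap 85.5
scene
[[ 59.3  47.3  70. ]
 [ 95.9  47.   74. ]
 [ 59.2  83.5  72. ]
 [ 95.9  83.6  72. ]
 [ 59.  120.   81. ]
 [ 96.2 120.   79. ]]
plane slope x,y,deg [-1.5  0.2]
```

arm_command(
  deltas=[
    [1, [0, -1, 0], 0],
    [1, [0, -1, 0], 0],
    [1, [0, -1, 0], 0],
    [1, [0, 0, 0], 0],
  ],
)

```text
t: 12.25
tcp_pos: [687.5, -13.0, 5.8]
tcp_rot: [-0.064, 3.141, 0.001]
ft_force: [-0.5, 5.0, 3.3]
finger_gap: 85.2
grasp_force: 2.5
```

arm_command(
  deltas=[
    [1, [0, -1, 0], 0],
    [1, [0, -1, 0], 0],
    [1, [0, 0, 0], 0],
  ],
)

```text
t: 12.55
tcp_pos: [687.5, -15.0, 5.8]
tcp_rot: [-0.064, 3.141, 0.001]
ft_force: [-1.3, 5.8, 4.1]
finger_gap: 85.2
grasp_force: 2.6
```

arm_command(
  deltas=[
    [1, [0, -1, 0], 0],
    [1, [0, -1, 0], 0],
    [1, [0, 0, 0], 0],
  ],
)

```text
t: 12.85
tcp_pos: [687.6, -16.8, 5.8]
tcp_rot: [-0.065, 3.141, 0.002]
ft_force: [-0.2, 4.9, 3.8]
finger_gap: 85.2
grasp_force: 2.6
```

```bash
python3 - <<'E'
from h import *
s,R=st();capz('scene')
E
```

```text
t 12.85 tray xy [[-25.   85.3]] z 5.8 yaw err 0.01 F [-0.2  4.9  3.8] gap 85.2
scene
[[ 65.4  47.   71. ]
 [102.4  47.   70. ]
 [ 65.6  83.5  73. ]
 [102.4  83.2  73. ]
 [ 65.6 119.9  74. ]
 [102.7 120.3  78. ]]
plane slope x,y,deg [-1.4 -0. ]
```

arm_command(
  deltas=[
    [1, [0, -1, 0], 0],
    [1, [0, -1, 0], 0],
    [1, [0, 0, 0], 0],
  ],
)

```text
t: 13.2
tcp_pos: [687.5, -16.8, 6.0]
tcp_rot: [0.066, -3.141, -0.005]
ft_force: [-1.8, 9.1, 6.1]
finger_gap: 85.4
grasp_force: 4.0
```

arm_command(
  deltas=[
    [1, [0, -1, 0], 0],
    [1, [0, -0.5, 0], 0],
    [1, [0, 0, 0], 0],
  ],
)

```text
t: 13.5
tcp_pos: [687.5, -16.8, 6.0]
tcp_rot: [0.067, -3.14, -0.008]
ft_force: [-3.6, 11.3, 6.8]
finger_gap: 85.8
grasp_force: 4.9
```

```bash
python3 - <<'E'
from h import *
s,R=st();capz('scene')
E
```

```text
t 13.5 tray xy [[-25.1  85.2]] z 6.0 yaw err 0.11 F [-3.6 11.3  6.8] gap 85.8
scene
[[ 65.4  47.2  72. ]
 [102.3  46.9  72. ]
 [ 65.6  83.5  73. ]
 [102.5  83.4  75. ]
 [ 65.8 120.1  77. ]
 [102.6 120.4  78. ]
 [ 49.4 155.6  13. ]]
plane slope x,y,deg [-0.9 -0.1]
```

arm_command(
  deltas=[
    [1, [0, 10, 0], 0],
    [1, [0, 35, 0], 0],
    [1, [0, 40, 0], 0],
    [1, [0, 40, 0], 0],
    [1, [0, 0, -50], 0],
    [0, [0, 0, -50], 0],
    [-1, [0, 0, -40], 0],
    [-1, [40, -10, 0], 0],
    [-1, [45, -10, 0], 0],
    [-1, [45, -10, 0], 0],
  ],
)

```text
t: 14.55
tcp_pos: [552.3, 65.8, 145.2]
tcp_rot: [-0.06, 3.141, -0.004]
ft_force: [0.7, -0.1, -0.2]
finger_gap: 12.5
grasp_force: 0.0
```

arm_command(
  deltas=[
    [-1, [45, 0, 0], 0],
    [-1, [45, 0, 0], 0],
    [-1, [12, 0, 0], 0],
    [-1, [0, 0, 0], 0],
  ],
)

```text
t: 14.95
tcp_pos: [450.5, 63.0, 145.5]
tcp_rot: [0.062, -3.14, 0.0]
ft_force: [0.4, 0.3, 0.0]
finger_gap: -0.0
grasp_force: 0.0
```

```bash
python3 - <<'E'
from h import *
s,R=st();capz('scene');capz('side')
for n in('scene','side'):
    c=load(n);H,S,V=cv2.split(cv2.cvtColor(c['pixels'],cv2.COLOR_BGR2HSV));P=cloud(c);t=tray(P.reshape(-1,3)).reshape(480,640,2)
    m=(H>20)&(H<36)&(S>140)&(V>90)&(abs(P[...,2]-77)<3)&(abs(t[...,0]+118)<30)
    print(n,m.sum(),t[m].mean(0))
E
```

```text
t 14.95 tray xy [[-114.5 -148.4]] z 145.5 yaw err -0.1 F [0.4 0.3 0. ] gap -0.0
scene
[[ 65.5  47.2  72. ]
 [102.4  46.8  71. ]
 [ 65.6  83.5  73. ]
 [102.5  83.4  75. ]
 [ 65.7 120.1  76. ]
 [102.6 120.4  78. ]]
plane slope x,y,deg [-1.5  0.1]
side
[[100.6 118.6  30. ]
 [102.1  82.3  32. ]
 [ 83.   46.3  63. ]
 [ 66.1 119.   31. ]
 [ 65.5  83.6  28. ]]
plane slope x,y,deg [-0.1  0. ]
scene 46 [-115.80850787 -105.55893455]
side 32 [-116.78510794 -108.61942372]
```

arm_command(
  deltas=[
    [-1, [0, 2, 40], 0],
    [-1, [0, 0, 40], 0],
    [-1, [0, 0, 25], 0],
    [-1, [-10, 0, 0], 0],
    [-1, [-8, 0, 0], 0],
    [-1, [-8, 0, 0], 0],
    [-1, [-10, 0, 0], 0],
    [-1, [-10, 0, 0], 0],
    [-1, [-10, 0, 0], 0],
    [-1, [-10, 0, 0], 0],
  ],
)

```text
t: 16.05
tcp_pos: [519.1, 69.1, 41.2]
tcp_rot: [-0.064, 3.14, 0.001]
ft_force: [-2.4, -1.1, 1.0]
finger_gap: 0.2
grasp_force: 0.9
```

arm_command(
  deltas=[
    [-1, [-10, 0, 0], 0],
    [-1, [-10, 0, 0], 0],
    [-1, [-10, 0, 0], 0],
    [-1, [-10, 0, 0], 0],
    [-1, [-10, 0, 0], 0],
    [-1, [-10, 0, 0], 0],
    [-1, [-8, 0, 0], 0],
    [-1, [-5, 0, 0], 0],
    [-1, [0, 0, 0], 0],
  ],
)

```text
t: 16.95
tcp_pos: [591.9, 71.8, 40.6]
tcp_rot: [-0.063, 3.139, -0.0]
ft_force: [0.2, -0.1, -0.2]
finger_gap: -0.0
grasp_force: 0.0
```

```bash
cat >> h.py <<'E'
def div():
  for n in('scene','side'):
    c=load(n);H,S,V=cv2.split(cv2.cvtColor(c['pixels'],cv2.COLOR_BGR2HSV));P=cloud(c);t=tray(P.reshape(-1,3)).reshape(480,640,2)
    m=(H>20)&(H<36)&(S>140)&(V>90)&(abs(P[...,2]-77)<3)&(abs(t[...,0]+118)<30)
    b=(H>105)&(H<130)&(S>150)&(abs(P[...,2]-64)<3)&(abs(t[...,0])<120)&(abs(t[...,1])<150)
    print(n,m.sum(),t[m].mean(0),'plate y',np.percentile(t[b][:,1],[5,50,95]))
E
python3 - <<'E'
from h import *
s,R=st();caps('scene');caps('side');div()
E
```

```text
t 16.95 tray xy [[-117.5   -6.7]] z 40.6 yaw err -0.04 F [ 0.2 -0.1 -0.2] gap -0.0
scene
[[ 65.4  47.   71. ]
 [102.4  46.8  71. ]
 [ 65.6  83.5  73. ]
 [102.5  83.4  75. ]
 [ 65.6 120.   75. ]
 [102.7 120.4  79. ]]
side
[[101.6 119.2  27. ]
 [101.6  82.9  33. ]
 [ 65.2 118.9  33. ]
 [ 65.4  83.3  29. ]]
scene 54 [-116.08564092   14.02098403] plate y [10.13245768 14.3060295  17.02701456]Traceback (most recent call last):
  File "<stdin>", line 2, in <module>
  File "h.py", line 41, in div
    print(n,m.sum(),t[m].mean(0),'plate y',np.percentile(t[b][:,1],[5,50,95]))
                                           ~~~~~~~~~~~~~^^^^^^^^^^^^^^^^^^^^^
    return _quantile_unchecked(
        a, q, axis, out, overwrite_input, method, keepdims, weights)
    return _ureduce(a,
                    func=_quantile_ureduce_func,
    ...<5 lines>...
                    overwrite_input=overwrite_input,
                    method=method)
    r = func(a, **kwargs)
    result = _quantile(arr,
                       quantiles=q,
    ...<2 lines>...
                       out=out,
                       weights=wgt)
    slices_having_nans = np.isnan(arr[-1, ...])
                                  ~~~^^^^^^^^^
IndexError: index -1 is out of bounds for axis 0 with size 0
```

arm_command(
  deltas=[
    [-1, [-3, 0, 0], 0],
    [-1, [-3, 0, 0], 0],
    [-1, [-2, 0, 0], 0],
    [-1, [0, 0, 0], 0],
  ],
)

```text
t: 17.45
tcp_pos: [599.0, 72.1, 40.6]
tcp_rot: [-0.063, 3.141, -0.0]
ft_force: [-0.3, -0.4, -0.4]
finger_gap: 0.0
grasp_force: 0.3
```

arm_command(
  deltas=[
    [-1, [-1, 0, 0], 0],
    [-1, [-1, 0, 0], 0],
    [-1, [0, 0, 0], 0],
  ],
)

```text
t: 17.75
tcp_pos: [600.8, 72.1, 40.5]
tcp_rot: [0.063, -3.141, 0.0]
ft_force: [-1.5, -1.0, 0.1]
finger_gap: -0.1
grasp_force: 0.6
```

arm_command(
  deltas=[
    [-1, [-1, 0, 0], 0],
    [-1, [-1, 0, 0], 0],
    [-1, [0, 0, 0], 0],
  ],
)

```text
t: 18.05
tcp_pos: [602.9, 72.3, 40.5]
tcp_rot: [-0.063, 3.141, -0.0]
ft_force: [-0.8, -0.9, -0.7]
finger_gap: -0.2
grasp_force: 0.5
```

arm_command(
  deltas=[
    [-1, [-1, 0, 0], 0],
    [-1, [-1, 0, 0], 0],
    [-1, [0, 0, 0], 0],
  ],
)

```text
t: 18.35
tcp_pos: [603.5, 72.3, 40.5]
tcp_rot: [0.063, -3.138, -0.0]
ft_force: [-5.6, -1.0, 3.0]
finger_gap: 0.3
grasp_force: 2.5
```

arm_command(
  deltas=[
    [-1, [-1, 0, 0], 0],
    [-1, [-1, 0, 0], 0],
    [-1, [0, 0, 0], 0],
  ],
)

```text
t: 18.65
tcp_pos: [603.5, 72.3, 40.3]
tcp_rot: [0.063, -3.134, -0.0]
ft_force: [-9.2, -1.6, 8.1]
finger_gap: 0.2
grasp_force: 4.8
```

```bash
sed -i 's/\[5,50,95\]) *)/[5,50,95]) if b.any() else 0)/' h.py; python3 - <<'E'
from h import *
s,R=st();caps('scene');cap('side');div()
E
```

```text
t 18.65 tray xy [[-117.5    4.9]] z 40.3 yaw err -0.04 F [-9.2 -1.6  8.1] gap 0.2
scene
[[ 65.5  47.5  72. ]
 [102.4  46.8  71. ]
 [ 65.5  83.3  74. ]
 [102.5  83.4  75. ]
 [ 65.8 120.1  75. ]
 [102.7 120.4  79. ]]
scene 57 [-115.71238383   25.68631956] plate y [21.61921077 25.6598225  28.33370672]
side 13 [-122.35735622   24.61121387] plate y 0
```

arm_command(
  deltas=[
    [-1, [10, 0, 0], 0],
    [-1, [20, 5, 0], 0],
    [-1, [0, 20, -40], 0],
    [-1, [0, 0, -50], 0],
    [-1, [0, 40, -50], 0],
    [-1, [0, 40, -30], 0],
    [-1, [0, 40, 0], 0],
    [-1, [0, 0, 0], 0],
    [-1, [0, 0, 0], 0],
  ],
)

```text
t: 19.65
tcp_pos: [571.1, 209.1, 199.6]
tcp_rot: [-0.068, 3.14, 0.001]
ft_force: [-0.7, 0.3, 0.1]
finger_gap: 0.0
grasp_force: 0.0
```

```bash
python3 - <<'E'
from h import *
s,R=st();c=capz('scene');capz('side');div()
v=[cv2.resize(load('scene')['pixels'][180:350,195:365],(390,390),interpolation=2),cv2.resize(load('side')['pixels'][185:315,260:410],(400,390),interpolation=2)]
cv2.imwrite('pics/end.png',np.hstack(v))
E
```

```text
t 19.65 tray xy [[-255.5  -21.8]] z 199.6 yaw err 0.14 F [-0.7  0.3  0.1] gap 0.0
scene
[[ 65.4  47.4  73. ]
 [102.5  46.9  68. ]
 [ 65.6  83.3  72. ]
 [102.5  83.3  74. ]
 [ 65.6 120.2  72. ]
 [102.7 120.4  79. ]]
plane slope x,y,deg [-1.4  0. ]
side
[[100.9 118.9  29. ]
 [101.1  82.4  35. ]
 [ 65.9 119.2  32. ]
 [ 65.4  83.3  29. ]
 [ 64.4  47.5  24. ]]
plane slope x,y,deg [-0.4 -0. ]
scene 18 [-114.79219459   27.71755587] plate y [21.51394344 25.32535967 28.2777285 ]
side 33 [-117.5977806    22.79343148] plate y [20.52171638 21.76593821 23.8489579 ]
```

View pics/end.png

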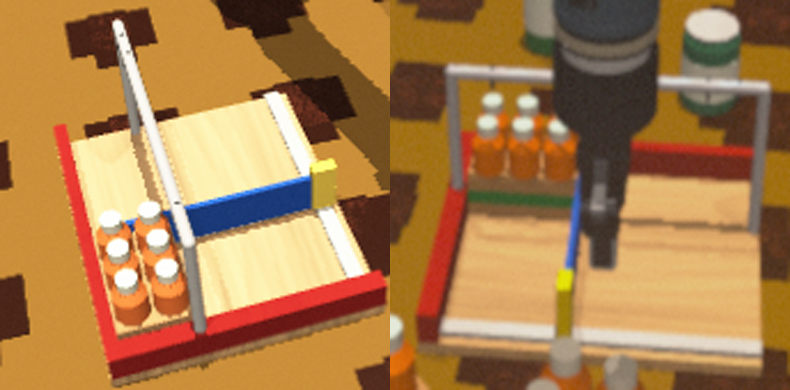

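The carrier stands upright in the corner against both red fences (left panel, around (140,265)). The blue divider is closed against it, with the grip at (323,183), and the arm is clear.

```bash
python3 -c "
from station import env
print(env.hand_in())"
```

```text
the job is handed in; nothing more can be done
None
```

The small orange-juice carrier sits upright, square in the corner against both red fences, with the blue divider closed up against it. I pushed it under the rail with an open, vertical gripper held low because the interface has no tilt. I never touched the soda, jar or can, and handed the job in just after 19.65 s; no verdict came back.

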